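# Find the tight spot on an equipment case's board guide

### The job

Raise the lid of the grey equipment case to about 60 degrees and leave it standing there. Then slide the board guide to the left, pushing the white marker ahead of it, until you feel it bind at the tight spot in its track, without forcing it through; back the guide off so that it is left about 20 mm clear of the marker, which must stay showing the spot. Let go, and leave everything else on the bench alone.

Things in the scene. Friction and masses are not known exactly. Their poses are not given: they have to be found in the camera images.
- case: Open-topped grey metal equipment case, 180 mm deep (its x) x 400 mm wide (its y) x 90 mm high, walls 5 mm, fixed to the bench. Origin: centre of its underside. x points from its front (robot side) to the hinge side, y to the left along the track, z up. Inside, two steel rods along y, tops 38 mm above the bench, carry the guide.
- lid (a joint): Angle in rad of the case's hinged lid (clear pane in a grey frame, 180 x 400 mm, about 9 mm thick, 0.4 kg): 0 = shut, grows as the front edge rises, stop at 1.9. The hinge is stiff: the lid stays at any angle where it is left; raising it takes 4 to 8 N at the tab. It may start slightly ajar.
- lid_hinge (a point): Point on the lid's hinge line, at mid-width. The hinge line runs along the case's y at the far (+x) rim, 90 mm from the case's centre and 90 mm above the bench.
- lid_tab (a point): Grip point of the lid's black tab, a flat fin standing out forward from the middle of the lid's front edge: 12 mm thick (along the case's y), 26 mm high, reaching 60 mm beyond the case's front face. With the lid shut this point lies 40 mm in front of that face, 220 mm in front of the hinge line and 5 mm above it. The tab may turn between the pads as the lid rises.
- guide_tab (a point): Grip point of the guide's black upright tab: 40 mm wide (case x), 12 mm thick (case y), from 45 to 84 mm above the bench; this point is 72 mm up, mid-tab. With the lid at 60 degrees the lid leans over it, so a gripper gets there only leaning back to the case's front, 25 to 45 degrees from vertical. Pinch it across its thickness, along the track.
- guide_face (a point): Point on the guide's left (+y) face, near its front end, opposite the marker; axes as the case's. The gap to the marker is from here to marker_face along y.
- marker (a joint): Travel in m of the marker along the front rod, growing along the case's +y. The guide pushes it ahead (about 1 N); it stays where it is left, when the guide goes back.
- marker_face (a point): Point on the right (-y) face of the marker, a small white block 30 x 14 x 30 mm (x, y, z) with its top 50 mm above the bench, riding on the front rod to the left of the guide; the face meets guide_face when they touch. Axes as the case's.
- module_a: Spare control module, a grey plastic box 100 x 45 x 120 mm high, standing past the case's right (-y) end; loose; origin under its centre. To be left alone.
- module_b: Second control module, same size, standing far left at the back; loose; origin under its centre. To be left alone.
- board: Green circuit board 75 x 110 mm, about 18 mm high over its parts, lying in front of the left half of the case; loose; origin under its centre. To be left alone.
- screwdriver: Screwdriver about 190 mm long lying on the right side; loose; origin near its middle. To be left alone.
- bin_a: Open blue plastic bin 220 x 150 x 80 mm on the left; loose; origin under its centre. To be left alone.
- tape: Cardboard tape roll, 100 mm across, 24 mm high, lying flat on the right; loose; origin under its centre. To be left alone.
- guide: Board guide on the rods: aluminium bar 136 mm long (case x), 24 mm thick (case y), top 45 mm above the bench. From near the right end it slides 240 mm along case +y (left) with 2.5 N drag. Left of the marker's start an unseen tight spot adds about 1.2 N per mm of travel, springily: found at 5 to 10 N extra, kept up briefly; over 20 N bends the track. Origin: bench level, below its middle.

How it is judged:
By the outcome, as a careful person would: the job done as asked, in the order asked, and still so for the second after the job is handed in, with the robot touching nothing.
It also fails if it takes over 58 s, if anything falls off the work surface, if the arm or the gripper's body presses on something with over 40 N, if the wrist force passes 120 N, or if a joint passes its speed limit or range.

### The arm

A 7-joint arm with a two-finger parallel gripper is mounted at the origin on the work surface. World frame = base frame: x ahead of the robot, y to its left, z up, the work surface at z = 0. Lengths are in m, angles in rad, forces in N, time in s.
With the tool pointing down it reaches from about 0.4 to 0.875 m from the base axis. Payload 4.4 kg.
Tool frame: the origin (TCP) lies midway between the tips of the shut fingers; the grasp point (between the pads) lies 19 mm behind it (tcp_to_grasp is the distance from the TCP to the grasp point, in m); z points along the fingers, y is the line along which they close (so a half turn about z gives the same grasp; the last joint's range is limited). The gripper opens to 85 mm and grips with 20 to 120 N. Pads are 22 mm wide; open, the fingers measure 114 mm over their backs; the gripper's body (76 mm by 85 mm) begins 54 mm behind the grasp point. The pads swing forward as they close: fully open they stand 13 mm farther back than shut.
Start: joints at [-1.382, 0.628, 0.038, 1.517, -0.027, 0.996, -0.02], TCP at [0.164, 0.629, 0.231] pointing down, gripper open.
Joint ranges: [-3.06, 3.06], [-0.37, 2.12], [-1.25, 1.32], [0.18, 2.47], [-1.1, 4.24], [0.23, 1.98], [-2.94, 2.94]. Speed limits (rad/s): [2.57, 2.57, 3.14, 3.14, 3.14, 3.14, 3.14].

### API

Orientations are given as a rotation vector (axis times angle).
In Python, from bench import get_state, camera, job_done, tcp_to_grasp gives the robot as it stands.
- The arm moves only by the tool step_arm, never from a script. Its argument "rows" is a list of rows, each an object with "delta_pos": the shift along the tool's x, y, z in mm, a list of three; "roll": the turn about the tool's z in rad. In form: [{"delta_pos": [tx, ty, tz], "roll": roll}, ...]. A call has 1 to 12 rows; each row is the pose to reach, as a shift and turn from the pose commanded when the call began, along the tool's axes at that moment; what a row does not reach only later rows make up. A row lasts 1/10 s, in which the tool goes at most 50 mm and 8.59 degrees, less where a joint would pass 70% of its speed; a pose out of reach is approached as far as the arm can. A call with a gripper value outside its range is refused whole. "hand" is the finger opening in mm, from 0 to 85.4, set as the call begins (left out, the last holds). The fingers move at their own pace and stop on an object; the grip force is fixed at half the most. Time passes only in rows, so rows that repeat a pose let the fingers close. It gives the time, the measured TCP pose, the force, the opening and the grip force at its end, in the units of the state.
- get_state(): the state, without advancing time (a new reading comes with each control period).
- camera(name): name is "scene" or "side" or "wrist"; returns a dict with "img" (480x640x3 uint8, red, green, blue), "mtx" (3x3 intrinsics, pixels), "dist_coeffs" ([k1, k2, p1, p2, k3] as OpenCV has them; the pictures are not rectified), "R" (3x3) and "t" (3): a world point X has camera coordinates R X + t. Camera axes: x right, y down, z forward; pixel columns grow to the right and rows downward; lengths in m; the calibration is good to about 2 mm. A picture is of the moment at which its call begins. There is no depth.
- job_done(): hands the job in; it is judged then, once.
The state is a dict: "clock": time; "joint_positions": joint angles; "joint_velocities": joint speeds; "effort": joint torques, N m; "ee_pos": TCP position; "ee_rot": TCP orientation; "force": force on the tool from outside, world axes, zero at the start; "wrist_torque": the same for the moment, N m; "opening": finger opening in m; "grip_force": force on a finger pad.
Only numpy, scipy, OpenCV 4.12 (cv2) and the standard library are available. Lean on these libraries where they do the work, as an engineer would, in place of code of your own. Each camera call takes 0.05 s, during which the arm holds its last target. There are 200 camera calls.

## Working session

There is one attempt and no reset: what is moved stays moved. The work goes in short steps, Python scripts to look and compute and a tool call to move; the robot and the scene stay as the last step left them, time stands still between calls to the robot, and variables do not carry over. Pictures are saved under pics/ and viewed, at most 12 in all, crops included, and the job is handed in when it is done.

Besides the shell and the picture viewer there is one more tool, called as a command line: name --argument value ..., lists and objects as JSON in quotes. step_arm: Moves the arm, as the interface text tells. Its arguments: {"type":"object","properties":{"rows":{"type":"array","items":{"type":"object","properties":{"delta_pos":{"type":"array","items":{"type":"number"}},"roll":{"type":"number"}}}},"hand":{"type":"number"}},"required":["rows"]}

```bash
mkdir -p pics; ls; python3 - <<'E'
from bench import *
import cv2
print(get_state()); print(tcp_to_grasp)
for n in("scene","side"):
    c=camera(n); cv2.imwrite(f"pics/{n}0.png",c["img"][:,:,::-1]); print(n,c["mtx"].tolist(),c["dist_coeffs"],c["R"].tolist(),c["t"])
E
```

```text
pics
{'clock': 0.0, 'joint_positions': array([-1.38180295,  0.62933274,  0.03843991,  1.51839265, -0.02699933,
        0.996284  , -0.02001387]), 'joint_velocities': array([ 4.23299227e-04, -4.79698685e-04, -3.18553694e-05, -1.88896077e-03,
       -7.27055894e-04,  1.65302633e-03,  1.29314056e-03]), 'effort': array([-1.03767110e-03, -5.63402653e+01,  1.22611072e+00, -1.93448728e+01,
        1.11116839e-02,  1.06959860e-02,  8.46200336e-07]), 'ee_pos': array([0.16364157, 0.62841014, 0.23038984]), 'ee_rot': array([-3.99138318e-01, -3.11591391e+00,  2.96285671e-03]), 'force': array([0.09181502, 0.157105  , 0.75804945]), 'wrist_torque': array([ 0.01311428,  0.021441  , -0.01653783]), 'grip_force': 0.0, 'opening': 0.0853687207600079}
0.0187
scene [[594.7233932061034, 0.0, 322.63009259682025], [0.0, 594.7233932061034, 244.62244116363308], [0.0, 0.0, 1.0]] [-0.14493903  0.          0.          0.          0.        ] [[0.6759457205781354, 0.7368162432997697, -0.014114051215738086], [0.6303780054069148, -0.5880090671512962, -0.5068223626154065], [-0.3817341393316889, 0.33368721964959575, -0.8619349664047848]] [-0.35631415 -0.29512106  1.56466595]
side [[584.4745034623353, 0.0, 320.3390372749449], [0.0, 584.4745034623353, 240.86281271036222], [0.0, 0.0, 1.0]] [-0.14669128  0.          0.          0.          0.        ] [[0.718770360922668, -0.6949160434218185, -0.021467669972840078], [-0.4242317913072292, -0.4139129057514795, -0.8054213144042229], [0.550814447435211, 0.5880202369369038, -0.5923138065665114]] [-0.36137066  0.27733397  1.13674295]
```

View pics/scene0.png

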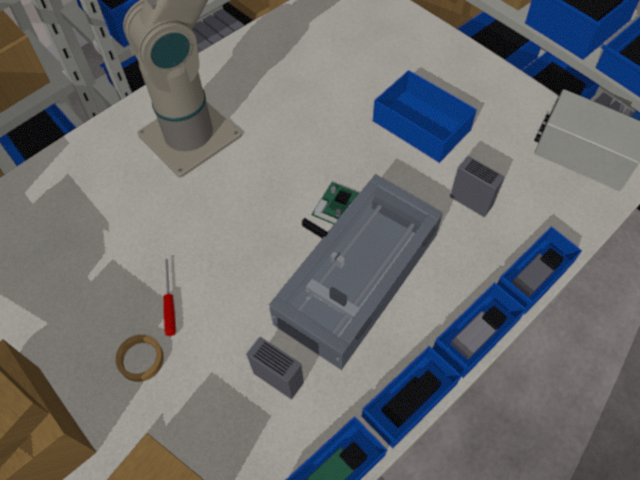

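View pics/side0.png

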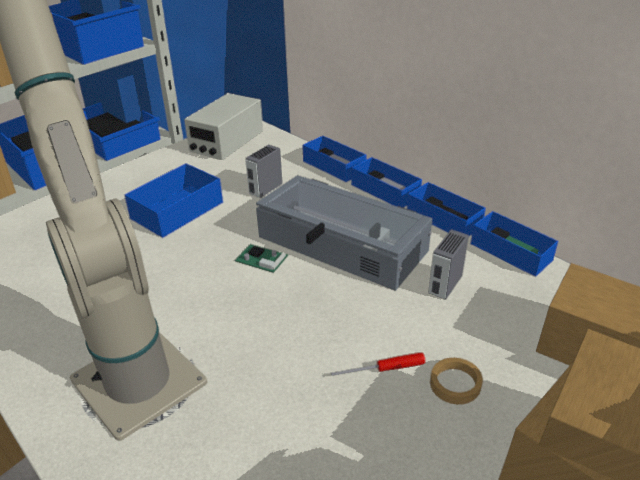

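The scene view shows the case from about (270,300) to (440,210), with the lid tab at (313,228), the guide tab at (338,296) and the marker at (337,258). The side view shows the lid tab at (315,233). I'll enlarge both.

```bash
python3 - <<'E'
import cv2
a=cv2.imread("pics/scene0.png")[170:370,255:455]; cv2.imwrite("pics/sc1.png",cv2.resize(a,(600,600),interpolation=cv2.INTER_CUBIC))
a=cv2.imread("pics/side0.png")[150:300,245:445]; cv2.imwrite("pics/si1.png",cv2.resize(a,(800,600),interpolation=cv2.INTER_CUBIC))
E
```

```text
(no output)
```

View pics/sc1.png

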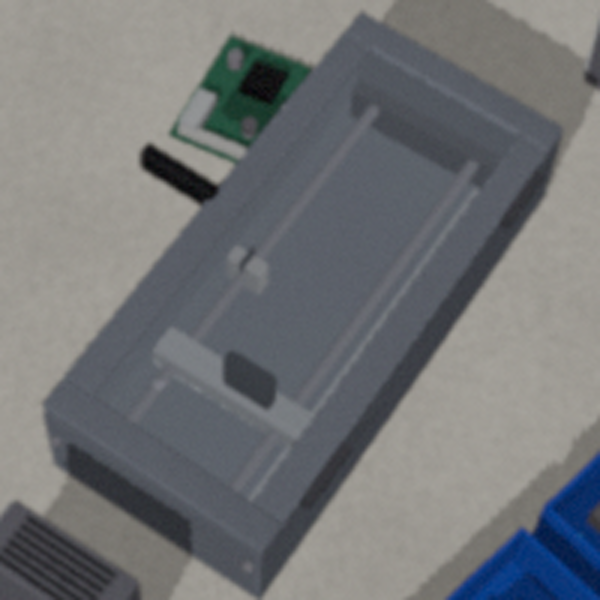

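View pics/si1.png

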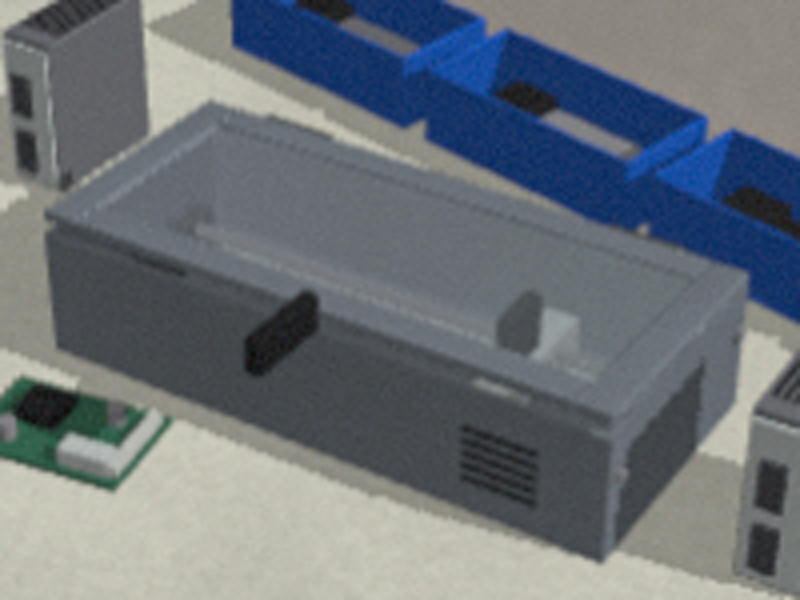

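```bash
cat > h.py <<'E'
import numpy as np, cv2
from bench import *
from scipy.optimize import least_squares
from scipy.spatial.transform import Rotation as Rn
def proj(c,P):
    return cv2.projectPoints(np.array(P,float).reshape(-1,1,3),cv2.Rodrigues(c["R"])[0],c["t"],c["mtx"],c["dist_coeffs"])[0][:,0]
def world(p,P):
    x,y,a=p[:3];P=np.array(P,float);c,s=np.cos(a),np.sin(a)
    return np.c_[x+c*P[:,0]-s*P[:,1],y+s*P[:,0]+c*P[:,1],P[:,2]]
def lidpts(q,L): # L: (forward dist from hinge, y, height above hinge)
    L=np.array(L,float);d,y,h=L.T
    return np.c_[.09-d*np.cos(q)+h*np.sin(q)*1.0, y, .09+d*np.sin(q)+h*np.cos(q)]
E
cat > fit.py <<'E'
from h import *
sc,si=camera("scene"),camera("side")
f=lambda o,k,L:np.array([[o[0]+(u+.5)/k-.5,o[1]+(v+.5)/k-.5] for u,v in L])
Lid=[(.18,.2,.009),(0,.2,.009),(.18,-.2,.009),(0,-.2,.009),(.24,0,.005)]
oS=f((255,170),3,[(364,13),(562,130),(45,403),(268,548),(148,158)])
oI=f((245,150),4,[(47,213),(212,101),(612,415),(747,272),(257,357)])
Bx=[(-.09,-.2,0),(.09,-.2,0),(-.09,.2,0)]
oSb=f((255,170),3,[(57,465),(260,597)]); oIb=f((245,150),4,[(603,560),(738,400),(58,350)])
def r(p):
    L=world(p,lidpts(p[3],Lid)); B=world(p,Bx)
    return np.r_[(proj(sc,L)-oS).ravel(),(proj(si,L)-oI).ravel(),(proj(sc,B[:2])-oSb).ravel(),(proj(si,B)-oIb).ravel()]
s=least_squares(r,[.65,0,0,0.03],loss="soft_l1");p=s.x;print(p);print(r(p).reshape(-1,2).round(1).tolist())
# guide: y offset; tab top edge etc
b=lambda y:world(p,[(a,y+e,z) for z in(.084,.045) for a in(-.02,.02) for e in(-.006,.006)])
for y in(-.13,-.11,-.09,-.07): print(y,((proj(sc,b(y))-[255,170])*3).round().astype(int).tolist(),((proj(si,b(y))-[245,150])*4).round().astype(int).tolist())
for y in(-.06,-.03,0.): print(y,((proj(sc,world(p,[(a,y,.05) for a in(-.075,-.06,-.045,-.03)]))-[255,170])*3).round().astype(int).tolist())
E
python3 fit.py
```

```text
[0.61377672 0.03174767 0.21743205 0.02001842]
[[-0.4, -1.1], [2.0, -2.2], [-0.4, -0.3], [-0.9, 0.2], [-0.7, -0.9], [-0.1, -0.3], [0.2, -1.6], [1.2, 0.6], [1.6, -1.1], [-0.4, 1.5], [-0.1, -1.2], [0.9, 0.2], [0.8, -0.3], [0.2, -0.4], [0.5, -1.4]]
-0.13 [[183, 395], [193, 382], [231, 426], [241, 413], [184, 419], [194, 406], [231, 449], [241, 436]] [[571, 344], [553, 338], [603, 311], [585, 305], [568, 397], [550, 391], [599, 363], [582, 357]]
-0.11 [[200, 374], [210, 361], [248, 404], [258, 391], [201, 398], [210, 385], [247, 427], [257, 414]] [[541, 334], [523, 328], [573, 301], [556, 295], [539, 387], [521, 380], [570, 353], [553, 347]]
-0.09 [[216, 352], [226, 339], [264, 382], [274, 369], [217, 377], [226, 364], [263, 406], [273, 393]] [[512, 323], [494, 317], [544, 291], [527, 285], [510, 376], [492, 370], [542, 343], [525, 337]]
-0.07 [[233, 331], [242, 318], [280, 360], [290, 348], [233, 356], [242, 343], [279, 384], [288, 372]] [[482, 313], [465, 307], [515, 281], [498, 275], [481, 366], [464, 360], [513, 333], [496, 327]]
-0.06 [[183, 298], [200, 308], [217, 319], [234, 329]]
-0.03 [[206, 268], [223, 278], [240, 289], [257, 299]]
0.0 [[230, 239], [246, 249], [263, 259], [280, 269]]
```

The case is at about (0.614, 0.032), yaw 0.217, with the lid roughly 0.02 rad ajar. In the case frame the guide is near y≈-0.091 and the marker near y≈-0.01. The tool can't be tilted through this interface, so the gripper has to stay vertical. I'll plan around that: pinch and swing the lid tab first, then push the guide with one finger while straddling the front wall.

```bash
cat >> h.py <<'E'
CASE=[0.6138,0.0317,0.2174]
def go(tgt,ang=None,case=True,s=None):
    """tgt: TCP xyz (case frame by default); ang: desired angle of tool y vs case y -> tool shift mm, roll"""
    s=s or get_state(); R=Rn.from_rotvec(s["ee_rot"]).as_matrix()
    w=world(CASE,[tgt])[0] if case else np.array(tgt)
    d=R.T@(w-s["ee_pos"])*1000; roll=0
    if ang is not None:
        a=np.arctan2(R[1,1],R[0,1]); want=CASE[2]+np.pi/2+ang
        roll=-((want-a+np.pi/2)%np.pi-np.pi/2)
    print("delta",d.round(1),"roll",round(roll,3))
def here():
    s=get_state(); c,n=np.cos(CASE[2]),np.sin(CASE[2]); M=np.array([[c,n,0],[-n,c,0],[0,0,1]])
    print("t",round(s["clock"],2),"case tcp",(M@(s["ee_pos"]-[*CASE[:2],0])).round(4),"F case",(M@s["force"]).round(2),"open",round(s["opening"]*1000,1),"tool z",Rn.from_rotvec(s["ee_rot"]).as_matrix()[:,2].round(3),"q",s["joint_positions"].round(2))
E
python3 -c "
from h import *
here();go([.46,.36,.24],0,case=False);go([-.13,0,.19],0);go([-.13,0,.08],0)"
```

```text
t 0.2 case tcp [-0.3108  0.68    0.2307] F case [-0.02  0.39  0.29] open 85.7 tool z [-0.    -0.001 -1.   ] q [-1.38  0.63  0.04  1.52 -0.03  1.   -0.02]
delta [-354.5 -185.3   -9.1] roll -0.472
delta [-470.3 -523.3   41.4] roll -0.472
delta [-470.3 -523.2  151.4] roll -0.472
```

step_arm --rows '[{"delta_pos":[-35,-18,-1],"roll":-0.04},{"delta_pos":[-75,-38,-2],"roll":-0.08},{"delta_pos":[-115,-60,-3],"roll":-0.13},{"delta_pos":[-155,-80,-4],"roll":-0.18},{"delta_pos":[-195,-105,-5],"roll":-0.23},{"delta_pos":[-235,-130,-5],"roll":-0.28},{"delta_pos":[-275,-155,-5],"roll":-0.33},{"delta_pos":[-310,-180,-5],"roll":-0.38},{"delta_pos":[-340,-210,-5],"roll":-0.43},{"delta_pos":[-365,-245,-5],"roll":-0.472},{"delta_pos":[-385,-280,0],"roll":-0.472},{"delta_pos":[-400,-315,5],"roll":-0.472}]'

```text
clock: 1.4
ee_pos: [0.4725, 0.2213, 0.2262]
ee_rot: [-0.338, 3.122, -0.0]
force: [-0.1, 0.0, 0.1]
opening: 0.0855
grip_force: 0.0
```

```bash
python3 -c "
from h import *
here();go([-.13,0,.17],0);go([-.13,0,.08],0)"
```

```text
t 1.4 case tcp [-0.0971  0.2156  0.2262] F case [-0.13  0.04  0.07] open 85.5 tool z [ 0.001  0.    -1.   ] q [-0.44  0.45 -0.08  1.88  0.05  0.81  1.25]
delta [  32.7 -215.7   56.2] roll -0.001
delta [  32.7 -215.7  146.2] roll -0.001
```

step_arm --rows '[{"delta_pos":[8,-35,10],"roll":0},{"delta_pos":[16,-75,20],"roll":0},{"delta_pos":[24,-115,30],"roll":0},{"delta_pos":[33,-155,40],"roll":0},{"delta_pos":[33,-190,50],"roll":0},{"delta_pos":[33,-216,56],"roll":0},{"delta_pos":[33,-216,76],"roll":0},{"delta_pos":[33,-216,76],"roll":0},{"delta_pos":[33,-216,76],"roll":0}]'

```text
clock: 2.3
ee_pos: [0.4855, 0.0059, 0.1503]
ee_rot: [0.341, -3.122, -0.001]
force: [-0.0, 0.3, -0.5]
opening: 0.0853
grip_force: 0.0
```

```bash
python3 -c "
from h import *
here();go([-.13,0,.08],0)
c=camera('wrist');s=camera('side')
cv2.imwrite('pics/w1.png',np.hstack([cv2.resize(c['img'],(400,300)),cv2.resize(s['img'][30:330,180:480],(400,400))[:300]])[:,:,::-1]) if 0 else None
a=cv2.resize(c['img'],(400,300));b=cv2.resize(s['img'][:360,160:560],(400,360))
o=np.zeros((360,800,3),np.uint8);o[:300,:400]=a;o[:,400:]=b;cv2.imwrite('pics/w1.png',o[:,:,::-1])"
```

```text
t 2.3 case tcp [-0.1309  0.0024  0.1503] F case [ 0.03  0.32 -0.47] open 85.3 tool z [-0.001  0.    -1.   ] q [-0.02  0.52 -0.07  2.05  0.06  0.58  1.66]
delta [-0.9 -2.5 70.3] roll 0.0
```

View pics/w1.png

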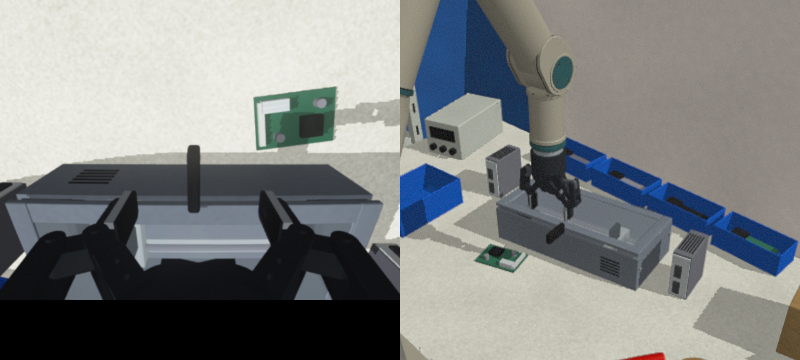

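The wrist view shows the lid tab (193,180) centred between the fingers (122 and 268). In the side view the wrist above the gripper is slim. I'll descend and close.

step_arm --rows '[{"delta_pos":[-1,-2,25],"roll":0},{"delta_pos":[-1,-2,50],"roll":0},{"delta_pos":[-1,-2,70],"roll":0},{"delta_pos":[-1,-2,70],"roll":0},{"delta_pos":[-1,-2,70],"roll":0}]'

```text
clock: 2.9
ee_pos: [0.4876, 0.0042, 0.0809]
ee_rot: [-0.342, 3.122, 0.0]
force: [-0.4, -0.3, 0.4]
opening: 0.0856
grip_force: 0.0
```

step_arm --hand 0 --rows '[{"delta_pos":[0,0,0],"roll":0},{"delta_pos":[0,0,0],"roll":0},{"delta_pos":[0,0,0],"roll":0},{"delta_pos":[0,0,0],"roll":0},{"delta_pos":[0,0,0],"roll":0},{"delta_pos":[0,0,0],"roll":0},{"delta_pos":[0,0,0],"roll":0},{"delta_pos":[0,0,0],"roll":0}]'

```text
clock: 3.7
ee_pos: [0.4877, 0.002, 0.0806]
ee_rot: [-0.338, 3.123, -0.003]
force: [0.0, -5.5, 2.3]
opening: 0.0113
grip_force: 59.7
```

```bash
python3 -c "
from h import *
here()
q0=np.arctan2(.005,.22)
r=np.hypot(.22,.005)
for q in np.radians(range(0,66,5)):
    x=-.09*0-(r*np.cos(q0+q+0.02-0.02)-.0);z=r*np.sin(q0+q)
    print(round(np.degrees(q)),'dx',round((x+.22)*1000,1),'dz',round((z-.005)*1000,1))"
```

```text
t 3.7 case tcp [-0.1295 -0.0018  0.0806] F case [-1.16 -5.33  2.31] open 11.3 tool z [ 0.001 -0.002 -1.   ] q [-0.03  0.65 -0.05  2.09  0.08  0.4   1.65]
0 dx 0.0 dz 0.0
5 dx 1.3 dz 19.2
10 dx 4.2 dz 38.1
15 dx 8.8 dz 56.8
20 dx 15.0 dz 74.9
25 dx 22.7 dz 92.5
30 dx 32.0 dz 109.3
35 dx 42.7 dz 125.3
40 dx 54.7 dz 140.2
45 dx 68.0 dz 154.1
50 dx 82.4 dz 166.7
55 dx 97.9 dz 178.1
60 dx 114.3 dz 188.0
65 dx 131.6 dz 196.5
```

step_arm --rows '[{"delta_pos":[-0.4,0,-5.5],"roll":0},{"delta_pos":[-1.2,0,-15],"roll":0},{"delta_pos":[-2.6,0,-24.5],"roll":0},{"delta_pos":[-4.1,0,-34],"roll":0},{"delta_pos":[-6.3,0,-43.3],"roll":0},{"delta_pos":[-8.7,0,-52.6],"roll":0},{"delta_pos":[-11.7,0,-61.7],"roll":0},{"delta_pos":[-14.9,0,-70.7],"roll":0},{"delta_pos":[-18.6,0,-79.6],"roll":0},{"delta_pos":[-22.6,0,-88.3],"roll":0},{"delta_pos":[-27.1,0,-96.8],"roll":0},{"delta_pos":[-31.9,0,-105],"roll":0}]'

```text
clock: 4.9
ee_pos: [0.518, 0.0086, 0.1843]
ee_rot: [0.338, -3.121, 0.003]
force: [5.1, -3.9, -12.2]
opening: 0.011
grip_force: 58.3
```

```bash
python3 -c "
from h import *
here()"
```

```text
t 4.9 case tcp [-0.0986 -0.0019  0.1843] F case [  4.12  -4.88 -12.22] open 11.0 tool z [-0.002 -0.002 -1.   ] q [-0.03  0.51 -0.07  1.93  0.05  0.71  1.66]
```

step_arm --rows '[{"delta_pos":[-5.2,0,-8.2],"roll":0},{"delta_pos":[-10.7,0,-16],"roll":0},{"delta_pos":[-16.6,0,-23.6],"roll":0},{"delta_pos":[-22.7,0,-30.9],"roll":0},{"delta_pos":[-29.2,0,-38],"roll":0},{"delta_pos":[-36,0,-44.8],"roll":0},{"delta_pos":[-43.1,0,-51.3],"roll":0},{"delta_pos":[-50.4,0,-57.4],"roll":0},{"delta_pos":[-58,0,-63.3],"roll":0},{"delta_pos":[-65.9,0,-68.8],"roll":0},{"delta_pos":[-74,0,-73.9],"roll":0},{"delta_pos":[-82.3,0,-78.7],"roll":0}]'

```text
clock: 6.1
ee_pos: [0.595, 0.0255, 0.2615]
ee_rot: [0.337, -3.113, 0.004]
force: [-3.4, -5.6, -6.5]
opening: 0.0112
grip_force: 59.2
```

step_arm --rows '[{"delta_pos":[-4,0,-2],"roll":0},{"delta_pos":[-7,0,-3.6],"roll":0},{"delta_pos":[-7,0,-3.6],"roll":0},{"delta_pos":[-7,0,-3.6],"roll":0},{"delta_pos":[-7,0,-3.6],"roll":0}]'

```text
clock: 6.6
ee_pos: [0.6024, 0.0272, 0.2654]
ee_rot: [0.338, -3.115, 0.004]
force: [-2.7, -5.3, -4.8]
opening: 0.0111
grip_force: 59.6
```

```bash
python3 -c "
from h import *
here()
s=get_state();c,n=np.cos(CASE[2]),np.sin(CASE[2]);d=s['ee_pos']-[*CASE[:2],0];x=c*d[0]+n*d[1]-.09;z=d[2]+.0187-.09;print(np.degrees(np.arctan2(z,-x))-1.3,np.hypot(x,z))"
```

```text
t 6.6 case tcp [-0.0121 -0.002   0.2654] F case [-3.75 -4.6  -4.79] open 11.1 tool z [-0.008 -0.004 -1.   ] q [-0.05  0.53 -0.07  1.6   0.04  1.02  1.65]
60.95671829714768 0.21935822014085277
```

step_arm --hand 85 --rows '[{"delta_pos":[0,0,0],"roll":0},{"delta_pos":[0,0,0],"roll":0},{"delta_pos":[0,0,0],"roll":0},{"delta_pos":[0,0,0],"roll":0},{"delta_pos":[0,0,0],"roll":0},{"delta_pos":[0,0,-20],"roll":0},{"delta_pos":[0,0,-45],"roll":0},{"delta_pos":[10,0,-70],"roll":0},{"delta_pos":[40,0,-80],"roll":0},{"delta_pos":[80,0,-80],"roll":0},{"delta_pos":[120,0,-80],"roll":0},{"delta_pos":[160,0,-80],"roll":0}]'

```text
clock: 7.8
ee_pos: [0.4479, -0.0049, 0.3478]
ee_rot: [-0.341, 3.122, -0.0]
force: [0.4, -0.3, -0.3]
opening: 0.0855
grip_force: 0.0
```

```bash
python3 -c "
from h import *
here()
c=camera('scene');a=c['img'];cv2.imwrite('pics/s2.png',cv2.resize(a[150:350,250:450],(600,600),interpolation=cv2.INTER_CUBIC)[:,:,::-1])
b=camera('side');cv2.imwrite('pics/d2.png',cv2.resize(b['img'][80:300,240:460],(600,600),interpolation=cv2.INTER_CUBIC)[:,:,::-1])"
```

```text
t 7.8 case tcp [-0.1699  0.      0.3478] F case [ 0.29 -0.4  -0.3 ] open 85.5 tool z [ 0.001  0.    -1.   ] q [ 0.01  0.2  -0.07  1.87  0.02  1.06  1.72]
```

View pics/s2.png

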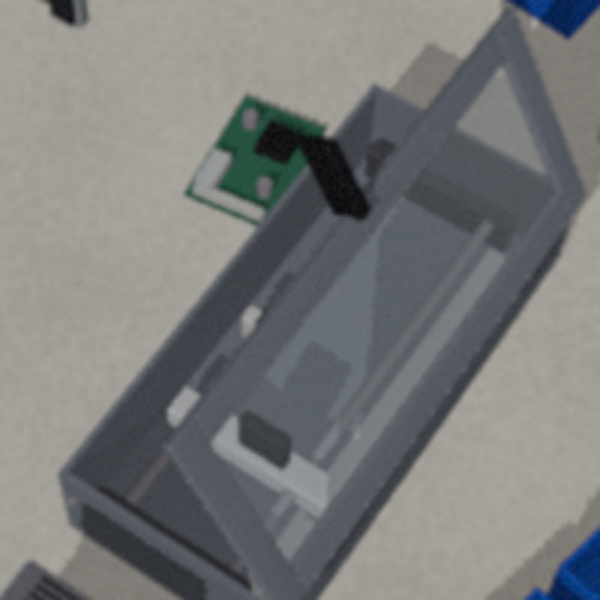

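The lid stands up with its tab at (335,180). The front end of the guide bar shows at about (170-200, 390-425) and the front of the marker at about (250,320). I'll project candidate positions to refine both.

```bash
python3 -c "
from h import *
sc=camera('scene');f=lambda P:((proj(sc,world(CASE,P))-[250,150])*3).round().astype(int).tolist()
for y in(-.1,-.09,-.08):print('guide',y,f([(-.068,y-.012,.045),(-.068,y+.012,.045),(-.068,y-.012,.02),(-.068,y+.012,.02)]))
for y in(-.02,-.01,0,.01):print('mark',y,f([(-.072,y-.007,.05),(-.072,y+.007,.05),(-.042,y-.007,.05),(-.042,y+.007,.05),(-.072,y-.007,.02)]))
print('wall',f([(-.09,.2,.09),(-.09,-.2,.09),(-.085,-.195,.09)]))
q=np.radians(61);print('lid',f(lidpts(q,[(.18,.2,0),(.18,.2,.009),(.18,-.2,0),(.18,-.2,.009),(.24,0,-.008),(.24,0,.018)])))
"
```

```text
guide -0.1 [[164, 419], [183, 394], [165, 434], [184, 410]]
guide -0.09 [[172, 409], [191, 384], [173, 424], [192, 400]]
guide -0.08 [[180, 398], [199, 374], [181, 414], [200, 390]]
mark -0.02 [[227, 327], [238, 314], [261, 348], [272, 334], [228, 347]]
mark -0.01 [[235, 317], [246, 304], [269, 338], [279, 324], [235, 337]]
mark 0 [[243, 308], [253, 294], [276, 328], [287, 314], [243, 327]]
mark 0.01 [[250, 298], [261, 285], [284, 318], [295, 304], [250, 318]]
wall [[376, 78], [59, 469], [70, 467]]
lid [[504, 1], [515, 2], [160, 439], [170, 443], [300, 132], [332, 138]]
```

View pics/d2.png

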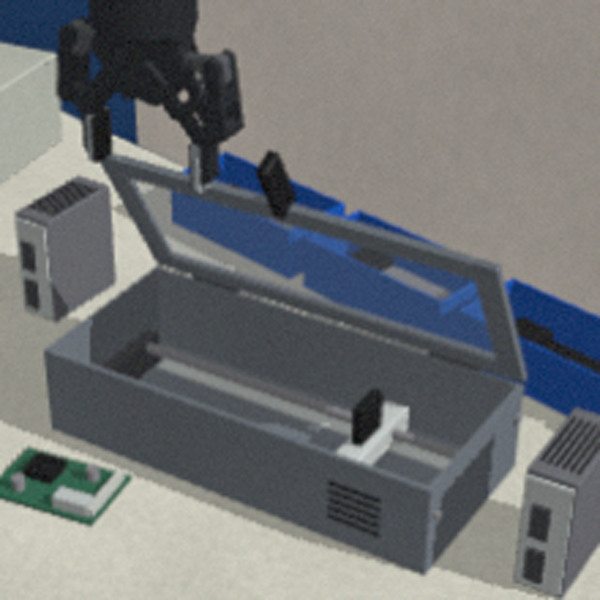

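```bash
python3 - <<'E'
from h import *
sc,si=camera("scene"),camera("side")
f=lambda o,k,L:np.array([[o[0]+(u+.5)/k-.5,o[1]+(v+.5)/k-.5] for u,v in L])
A=[(-.09,.2,.09),(-.09,-.2,.09)]
B=[(-.09,.2,.09),(-.09,-.2,.09),(.09,-.2,.09),(-.09,-.2,0)]
a=f((250,150),3,[(376,86),(61,478)]); b=f((240,80),600/220,[(47,350),(433,491),(523,382),(427,573)])
ab=f((255,170),3,[(57,465),(260,597)]); Ab=[(-.09,-.2,0),(.09,-.2,0)]
bb=f((245,150),4,[(603,560),(738,400),(58,350)]);Bb=[(-.09,-.2,0),(.09,-.2,0),(-.09,.2,0)]
def r(p): return np.r_[(proj(sc,world(p,A+Ab))-np.r_[a,ab]).ravel(),(proj(si,world(p,B+Bb))-np.r_[b,bb]).ravel()]
s=least_squares(r,CASE,loss="soft_l1");print(s.x,r(s.x).reshape(-1,2).round(1).tolist(),r(CASE).reshape(-1,2).round(1).tolist())
p=s.x
g=lambda P:((proj(si,world(p,P))-[240,80])*600/220).round().astype(int).tolist()
h=lambda P:((proj(sc,world(p,P))-[250,150])*3).round().astype(int).tolist()
for y in(-.1,-.09,-.08):
  P=[(-.02,y,.084),(.02,y,.084),(-.068,y-.012,.045),(-.068,y+.012,.045)];print(y,g(P[:2]),h(P[2:]))
E
```

```text
[0.61282485 0.03089429 0.2204034 ] [[-0.6, -2.3], [-0.7, -2.6], [-0.5, -1.0], [0.6, 0.2], [-0.4, -0.8], [0.3, -0.9], [1.2, 0.0], [0.1, -0.2], [1.0, -0.1], [0.3, -0.3], [0.4, -1.0]] [[0.2, -2.2], [-0.3, -2.8], [-0.1, -1.2], [0.9, 0.2], [-0.2, -1.2], [0.0, -1.1], [1.2, -0.1], [-0.1, -0.5], [0.8, -0.3], [0.2, -0.4], [0.5, -1.4]]
-0.1 [[367, 414], [389, 391]] [[162, 419], [182, 394]]
-0.09 [[357, 410], [379, 388]] [[171, 409], [190, 384]]
-0.08 [[347, 407], [369, 385]] [[179, 398], [198, 374]]
```

```bash
sed -i 's/^CASE=.*/CASE=[0.6133,0.0308,0.219]/' h.py; python3 -c "
from h import *
here();go([-.09,-.128,.12],np.pi/2)"
```

```text
t 8.05 case tcp [-0.1669  0.001   0.3482] F case [-0.02 -0.48 -0.01] open 85.2 tool z [ 0.002  0.    -1.   ] q [ 0.01  0.21 -0.07  1.87  0.02  1.06  1.72]
delta [ -76.6 -128.8  228.4] roll 1.569
```

step_arm --hand 85 --rows '[{"delta_pos":[0,-20,0],"roll":0.14},{"delta_pos":[0,-50,0],"roll":0.28},{"delta_pos":[0,-80,0],"roll":0.42},{"delta_pos":[0,-110,0],"roll":0.56},{"delta_pos":[0,-129,10],"roll":0.7},{"delta_pos":[-15,-129,35],"roll":0.84},{"delta_pos":[-30,-129,65],"roll":0.98},{"delta_pos":[-45,-129,95],"roll":1.12},{"delta_pos":[-60,-129,125],"roll":1.26},{"delta_pos":[-77,-129,155],"roll":1.4},{"delta_pos":[-77,-129,175],"roll":1.54},{"delta_pos":[-77,-129,188],"roll":1.57}]'

```text
clock: 9.25
ee_pos: [0.553, -0.1133, 0.1569]
ee_rot: [-1.965, -2.449, 0.003]
force: [-0.1, 0.2, 0.8]
opening: 0.0851
grip_force: 0.0
```

```bash
python3 -c "
from h import *
here();go([-.09,-.128,.06],np.pi/2);go([-.09,-.128,.024],np.pi/2)"
```

```text
t 9.25 case tcp [-0.0902 -0.1276  0.1569] F case [-0.06  0.24  0.81] open 85.1 tool z [-0.003 -0.    -1.   ] q [-0.03  0.62  0.28  1.84 -0.24  0.72  0.6 ]
delta [-0.4  0.4 96.9] roll -0.001
delta [ -0.4   0.5 132.9] roll -0.001
```

step_arm --rows '[{"delta_pos":[0,0,25],"roll":0},{"delta_pos":[0,0,50],"roll":0},{"delta_pos":[0,0,75],"roll":0},{"delta_pos":[0,0,95],"roll":0},{"delta_pos":[0,0,107],"roll":0},{"delta_pos":[0,0,107],"roll":0},{"delta_pos":[0,0,107],"roll":0}]'

```text
clock: 9.95
ee_pos: [0.553, -0.1144, 0.053]
ee_rot: [1.965, 2.45, 0.001]
force: [1.4, 0.7, -0.7]
opening: 0.0847
grip_force: 0.0
```

```bash
python3 -c "
from h import *
here();
c=camera('scene');w=camera('wrist');s=camera('side')
o=np.zeros((600,800,3),np.uint8);o[:300,:400]=cv2.resize(w['img'],(400,300));o[300:,:400]=cv2.resize(s['img'][100:280,260:500],(400,300),interpolation=cv2.INTER_CUBIC)
o[:500,400:]=cv2.resize(c['img'][130:380,250:450],(400,500),interpolation=cv2.INTER_CUBIC);cv2.imwrite('pics/m1.png',o[:,:,::-1])"
```

```text
t 9.95 case tcp [-0.0904 -0.1286  0.053 ] F case [ 1.48  0.4  -0.69] open 84.7 tool z [ 0.001 -0.    -1.   ] q [ 0.02  0.77  0.2   1.9  -0.3   0.5   0.66]
```

View pics/m1.png

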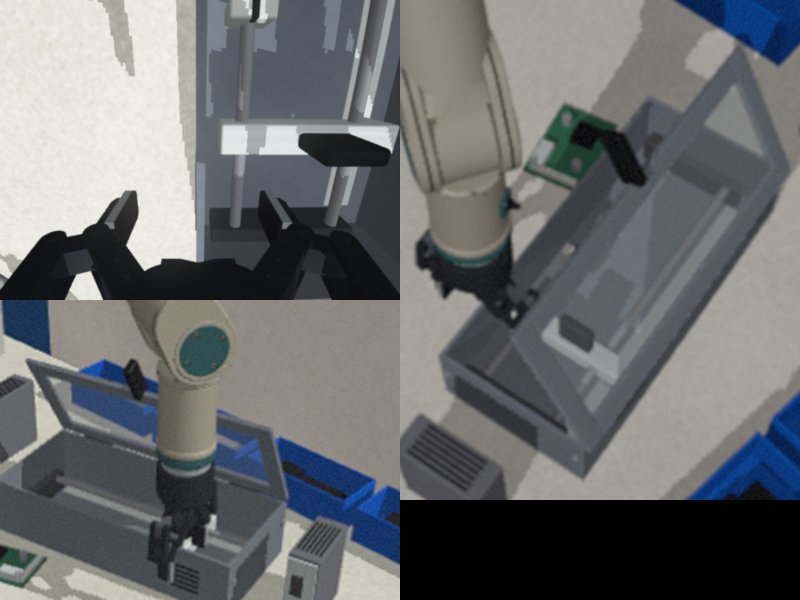

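The wrist view shows the fingers straddling the front wall (edge at x≈197). The inner finger tip (270,200) is behind the guide bar (y 120-155) and between the front rod (238) and the guide tab (300). The side and scene views show the wrist clear of the lid, so I'll descend and move left.

step_arm --rows '[{"delta_pos":[0,0,10],"roll":0},{"delta_pos":[0,0,20],"roll":0},{"delta_pos":[0,0,28],"roll":0},{"delta_pos":[0,0,28],"roll":0},{"delta_pos":[0,0,28],"roll":0}]'

```text
clock: 10.6
ee_pos: [0.552, -0.1142, 0.0241]
ee_rot: [-1.966, -2.449, 0.001]
force: [-0.1, -0.6, 0.3]
opening: 0.0849
grip_force: 0.0
```

step_arm --rows '[{"delta_pos":[5,0,0],"roll":0},{"delta_pos":[10,0,0],"roll":0},{"delta_pos":[14,0,0],"roll":0},{"delta_pos":[18,0,0],"roll":0},{"delta_pos":[22,0,0],"roll":0},{"delta_pos":[26,0,0],"roll":0},{"delta_pos":[30,0,0],"roll":0}]'

```text
clock: 11.3
ee_pos: [0.5461, -0.085, 0.0248]
ee_rot: [1.967, 2.449, 0.0]
force: [-0.1, -2.4, 0.1]
opening: 0.0848
grip_force: 1.3
```

```bash
python3 -c "
from h import *
here()"
```

```text
t 11.3 case tcp [-0.0907 -0.0984  0.0248] F case [-0.58 -2.33  0.12] open 84.8 tool z [ 0.001 -0.001 -1.   ] q [-0.01  0.81  0.18  1.94 -0.33  0.42  0.63]
```

step_arm --rows '[{"delta_pos":[5,0,0],"roll":0},{"delta_pos":[10,0,0],"roll":0},{"delta_pos":[15,0,0],"roll":0},{"delta_pos":[20,0,0],"roll":0},{"delta_pos":[25,0,0],"roll":0},{"delta_pos":[30,0,0],"roll":0},{"delta_pos":[35,0,0],"roll":0},{"delta_pos":[40,0,0],"roll":0}]'

```text
clock: 12.1
ee_pos: [0.5373, -0.0454, 0.0246]
ee_rot: [1.966, 2.45, 0.0]
force: [1.6, -2.3, 2.2]
opening: 0.0852
grip_force: 1.3
```

step_arm --rows '[{"delta_pos":[2.5,0,0],"roll":0},{"delta_pos":[5,0,0],"roll":0},{"delta_pos":[7.5,0,0],"roll":0},{"delta_pos":[10,0,0],"roll":0}]'

```text
clock: 12.5
ee_pos: [0.5351, -0.036, 0.0246]
ee_rot: [1.967, 2.449, 0.0]
force: [2.4, -1.8, 1.6]
opening: 0.0851
grip_force: 1.3
```

step_arm --rows '[{"delta_pos":[2.5,0,0],"roll":0},{"delta_pos":[5,0,0],"roll":0},{"delta_pos":[7.5,0,0],"roll":0},{"delta_pos":[10,0,0],"roll":0}]'

```text
clock: 12.9
ee_pos: [0.533, -0.0263, 0.0246]
ee_rot: [1.967, 2.449, 0.0]
force: [2.7, -2.4, 0.4]
opening: 0.0848
grip_force: 1.7
```

```bash
python3 -c "
from h import *
here()"
```

```text
t 12.9 case tcp [-0.0908 -0.0383  0.0246] F case [ 2.13 -2.97  0.43] open 84.8 tool z [ 0. -0. -1.] q [-0.12  0.8   0.19  1.99 -0.36  0.38  0.56]
```

step_arm --rows '[{"delta_pos":[2,0,0],"roll":0},{"delta_pos":[4,0,0],"roll":0},{"delta_pos":[6,0,0],"roll":0},{"delta_pos":[8,0,0],"roll":0}]'

```text
clock: 13.3
ee_pos: [0.5312, -0.0183, 0.0246]
ee_rot: [1.967, 2.45, 0.0]
force: [3.5, -2.9, 0.4]
opening: 0.085
grip_force: 1.7
```

step_arm --rows '[{"delta_pos":[2,0,0],"roll":0},{"delta_pos":[4,0,0],"roll":0},{"delta_pos":[6,0,0],"roll":0},{"delta_pos":[8,0,0],"roll":0}]'

```text
clock: 13.7
ee_pos: [0.5295, -0.0105, 0.0246]
ee_rot: [1.967, 2.45, 0.0]
force: [3.2, -3.1, -0.3]
opening: 0.0851
grip_force: 1.7
```

step_arm --rows '[{"delta_pos":[2,0,0],"roll":0},{"delta_pos":[4,0,0],"roll":0},{"delta_pos":[6,0,0],"roll":0},{"delta_pos":[8,0,0],"roll":0}]'

```text
clock: 14.1
ee_pos: [0.5276, -0.0026, 0.0246]
ee_rot: [-1.967, -2.45, 0.0]
force: [2.3, -3.7, 0.8]
opening: 0.0848
grip_force: 1.7
```

step_arm --rows '[{"delta_pos":[2,0,0],"roll":0},{"delta_pos":[4,0,0],"roll":0},{"delta_pos":[6,0,0],"roll":0},{"delta_pos":[8,0,0],"roll":0}]'

```text
clock: 14.5
ee_pos: [0.5259, 0.0051, 0.0246]
ee_rot: [1.967, 2.45, -0.0]
force: [2.9, -2.1, 0.4]
opening: 0.0852
grip_force: 1.7
```

step_arm --rows '[{"delta_pos":[2,0,0],"roll":0},{"delta_pos":[4,0,0],"roll":0},{"delta_pos":[6,0,0],"roll":0},{"delta_pos":[8,0,0],"roll":0}]'

```text
clock: 14.9
ee_pos: [0.5242, 0.013, 0.0246]
ee_rot: [-1.967, -2.45, -0.0]
force: [3.9, -1.9, 0.5]
opening: 0.085
grip_force: 1.7
```

step_arm --rows '[{"delta_pos":[2,0,0],"roll":0},{"delta_pos":[4,0,0],"roll":0},{"delta_pos":[6,0,0],"roll":0},{"delta_pos":[8,0,0],"roll":0}]'

```text
clock: 15.3
ee_pos: [0.5225, 0.0207, 0.0246]
ee_rot: [1.967, 2.45, 0.0]
force: [3.1, -2.8, 1.4]
opening: 0.085
grip_force: 1.7
```

step_arm --rows '[{"delta_pos":[2,0,0],"roll":0},{"delta_pos":[4,0,0],"roll":0},{"delta_pos":[6,0,0],"roll":0},{"delta_pos":[8,0,0],"roll":0}]'

```text
clock: 15.7
ee_pos: [0.5206, 0.0286, 0.0246]
ee_rot: [-1.967, -2.45, 0.0]
force: [3.2, -2.7, 0.8]
opening: 0.0847
grip_force: 1.7
```

step_arm --rows '[{"delta_pos":[2,0,0],"roll":0},{"delta_pos":[4,0,0],"roll":0},{"delta_pos":[6,0,0],"roll":0},{"delta_pos":[8,0,0],"roll":0}]'

```text
clock: 16.1
ee_pos: [0.5189, 0.0364, 0.0246]
ee_rot: [-1.966, -2.45, 0.0]
force: [3.1, -3.7, 0.9]
opening: 0.0847
grip_force: 1.7
```

step_arm --rows '[{"delta_pos":[2,0,0],"roll":0},{"delta_pos":[4,0,0],"roll":0},{"delta_pos":[6,0,0],"roll":0},{"delta_pos":[8,0,0],"roll":0}]'

```text
clock: 16.5
ee_pos: [0.5172, 0.0442, 0.0246]
ee_rot: [-1.967, -2.45, 0.0]
force: [2.4, -3.0, 1.6]
opening: 0.0849
grip_force: 1.7
```

step_arm --rows '[{"delta_pos":[2,0,0],"roll":0},{"delta_pos":[4,0,0],"roll":0},{"delta_pos":[6,0,0],"roll":0},{"delta_pos":[8,0,0],"roll":0}]'

```text
clock: 16.9
ee_pos: [0.5155, 0.052, 0.0246]
ee_rot: [-1.967, -2.45, 0.0]
force: [2.8, -3.7, 1.7]
opening: 0.0851
grip_force: 1.7
```

step_arm --rows '[{"delta_pos":[2,0,0],"roll":0},{"delta_pos":[4,0,0],"roll":0},{"delta_pos":[6,0,0],"roll":0},{"delta_pos":[8,0,0],"roll":0}]'

```text
clock: 17.3
ee_pos: [0.5138, 0.0596, 0.0246]
ee_rot: [1.967, 2.449, -0.0]
force: [1.9, -4.6, 0.2]
opening: 0.0852
grip_force: 2.5
```

step_arm --rows '[{"delta_pos":[1,0,0],"roll":0},{"delta_pos":[2,0,0],"roll":0},{"delta_pos":[3,0,0],"roll":0},{"delta_pos":[4,0,0],"roll":0},{"delta_pos":[4,0,0],"roll":0}]'

```text
clock: 17.8
ee_pos: [0.5132, 0.062, 0.0246]
ee_rot: [1.968, 2.447, -0.001]
force: [2.9, -6.4, -0.7]
opening: 0.0852
grip_force: 3.3
```

```bash
python3 -c "
from h import *
here()"
```

```text
t 17.8 case tcp [-0.0909  0.0522  0.0246] F case [ 1.44 -6.92 -0.65] open 85.2 tool z [ 0.001 -0.002 -1.   ] q [-0.31  0.79  0.2   2.04 -0.41  0.35  0.44]
```

step_arm --rows '[{"delta_pos":[1,0,0],"roll":0},{"delta_pos":[2,0,0],"roll":0},{"delta_pos":[3,0,0],"roll":0},{"delta_pos":[4,0,0],"roll":0},{"delta_pos":[4.5,0,0],"roll":0},{"delta_pos":[4.5,0,0],"roll":0},{"delta_pos":[4.5,0,0],"roll":0}]'

```text
clock: 18.5
ee_pos: [0.5126, 0.0647, 0.0246]
ee_rot: [1.97, 2.443, -0.003]
force: [3.5, -10.4, 0.1]
opening: 0.0853
grip_force: 5.0
```

```bash
python3 -c "
from h import *
here()"
```

```text
t 18.5 case tcp [-0.0909  0.0549  0.0246] F case [  1.18 -10.96   0.05] open 85.3 tool z [ 0.002 -0.003 -1.   ] q [-0.32  0.79  0.2   2.04 -0.41  0.35  0.43]
```

step_arm --rows '[{"delta_pos":[0,0,0],"roll":0},{"delta_pos":[0,0,0],"roll":0},{"delta_pos":[0,0,0],"roll":0},{"delta_pos":[0,0,0],"roll":0},{"delta_pos":[0,0,0],"roll":0}]'

```text
clock: 19.0
ee_pos: [0.5127, 0.0647, 0.0246]
ee_rot: [1.97, 2.443, -0.003]
force: [3.1, -9.8, 0.4]
opening: 0.0852
grip_force: 5.0
```

step_arm --rows '[{"delta_pos":[-3,0,0],"roll":0},{"delta_pos":[-7,0,0],"roll":0},{"delta_pos":[-12,0,0],"roll":0},{"delta_pos":[-20,0,0],"roll":0},{"delta_pos":[-30,0,0],"roll":0},{"delta_pos":[-30,0,-25],"roll":0},{"delta_pos":[-30,0,-60],"roll":0},{"delta_pos":[-30,0,-75],"roll":0},{"delta_pos":[-30,0,-75],"roll":0},{"delta_pos":[-30,0,-75],"roll":0}]'

```text
clock: 20.0
ee_pos: [0.5181, 0.0386, 0.0994]
ee_rot: [-1.966, -2.449, 0.0]
force: [-0.1, 0.3, -0.0]
opening: 0.0849
grip_force: 0.0
```

```bash
python3 -c "
from h import *
here();
c=camera('scene');w=camera('wrist')
print([w[k].tolist() for k in('mtx','dist_coeffs','R','t')])
o=np.zeros((600,800,3),np.uint8);o[:300,:400]=cv2.resize(w['img'],(400,300));o[300:,:400]=cv2.resize(c['img'][180:330,260:460],(400,300),interpolation=cv2.INTER_CUBIC)
o[:600,400:]=cv2.resize(w['img'][:420,300:580],(400,600),interpolation=cv2.INTER_CUBIC);cv2.imwrite('pics/m2.png',o[:,:,::-1])"
```

```text
t 20.0 case tcp [-0.0912  0.0283  0.0994] F case [-0.07  0.28 -0.02] open 84.9 tool z [-0.001  0.    -1.   ] q [-0.31  0.66  0.28  2.   -0.35  0.52  0.43]
[[[341.63871706704884, 0.0, 316.8166250816423], [0.0, 341.63871706704884, 239.1701193544845], [0.0, 0.0, 1.0]], [-0.04396828877567214, 0.0, 0.0, 0.0, 0.0], [[0.9762020149711611, 0.21685813234691223, -0.0014752631144879947], [0.2060739398270116, -0.9254942918164267, 0.3177952912479776], [0.06755114573729343, -0.3105364169469063, -0.9481582022317577]], [-0.515395177895314, -0.0696727809528521, 0.23235750920948325]]
```

View pics/m2.png

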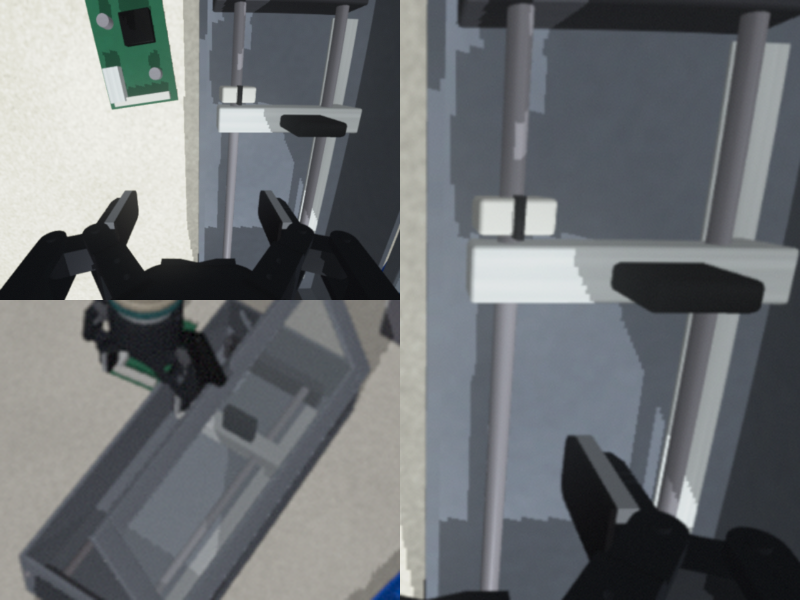

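The wrist view shows the guide bar top at crop y≈240-302 and the white marker (478-556, 197-237) just beyond it, close to touching. I'll compute their positions.

```bash
python3 - <<'E'
from h import *
w=camera('wrist')
C=-w['R'].T@w['t']
c,n=np.cos(CASE[2]),np.sin(CASE[2])
tc=lambda P:np.array([c*(P[0]-CASE[0])+n*(P[1]-CASE[1]),-n*(P[0]-CASE[0])+c*(P[1]-CASE[1]),P[2]])
print('cam',tc(C).round(3))
def ray(u,v,z,crop=True):
    if crop:u,v=300+(u-400)/1.4286,v/1.4286
    p=cv2.undistortPoints(np.array([[[u,v]]],float),w['mtx'],w['dist_coeffs'])[0,0]
    d=w['R'].T@[p[0],p[1],1]; return tc(C+d*(z-C[2])/d[2]).round(4)[:2]
for nm,u,v,z in[('bar far edge front',475,240,.045),('bar near edge',475,302,.045),('bar near/z.03',475,302,.03),('bar far at 700',700,246,.045),('mark near top?',515,237,.05),('mark far',515,198,.05),('mark L',478,215,.05),('mark R',556,215,.05),('wall in',427,300,.09)]: print(nm,ray(u,v,z))
g=lambda P:[(400+(u-300)*1.4286,v*1.4286) for u,v in proj(w,world(CASE,P))]
import sys
a=w['img'][100:230,int(300+100/1.43)-8:int(300+100/1.43)+2].mean(1).astype(int)
for i in range(25,120,1): print(100+i,a[i].tolist(),end=' ')
E
```

```text
cam [-0.09   0.111  0.241]
bar far edge front [-0.0698  0.0876]
bar near edge [-0.069   0.0622]
bar near/z.03 [-0.0674  0.0585]
bar far at 700 [0.0214 0.0857]
mark near top? [-0.0549  0.0894]
mark far [-0.0556  0.1039]
mark L [-0.0695  0.0976]
mark R [-0.0396  0.0977]
wall in [-0.089  0.074]
125 [85, 91, 98] 126 [85, 91, 98] 127 [85, 92, 99] 128 [85, 91, 99] 129 [86, 92, 99] 130 [85, 92, 99] 131 [85, 92, 99] 132 [85, 92, 99] 133 [86, 92, 99] 134 [86, 92, 99] 135 [87, 93, 100] 136 [92, 97, 102] 137 [108, 111, 112] 138 [123, 126, 124] 139 [145, 148, 146] 140 [169, 172, 170] 141 [192, 195, 192] 142 [209, 213, 210] 143 [215, 219, 216] 144 [216, 220, 216] 145 [217, 220, 217] 146 [217, 220, 217] 147 [217, 221, 218] 148 [217, 221, 218] 149 [218, 221, 217] 150 [218, 221, 218] 151 [218, 222, 218] 152 [218, 222, 218] 153 [218, 221, 219] 154 [218, 222, 219] 155 [219, 223, 219] 156 [219, 223, 219] 157 [219, 223, 220] 158 [219, 223, 219] 159 [220, 223, 220] 160 [220, 224, 220] 161 [221, 224, 221] 162 [222, 225, 222] 163 [212, 216, 213] 164 [170, 175, 174] 165 [113, 118, 122] 166 [95, 100, 105] 16
[... 351 characters left out ...]
, 228] 185 [222, 227, 228] 186 [221, 227, 228] 187 [220, 226, 227] 188 [220, 226, 227] 189 [219, 225, 227] 190 [219, 225, 226] 191 [219, 225, 226] 192 [218, 225, 226] 193 [218, 224, 226] 194 [218, 224, 226] 195 [219, 225, 226] 196 [221, 227, 227] 197 [222, 227, 228] 198 [224, 228, 229] 199 [224, 228, 229] 200 [224, 229, 229] 201 [224, 228, 229] 202 [223, 228, 229] 203 [222, 228, 228] 204 [220, 227, 227] 205 [219, 226, 226] 206 [219, 226, 226] 207 [218, 225, 226] 208 [218, 225, 226] 209 [219, 226, 227] 210 [216, 222, 224] 211 [191, 197, 200] 212 [134, 139, 144] 213 [102, 106, 113] 214 [98, 103, 110] 215 [98, 102, 109] 216 [98, 102, 109] 217 [98, 103, 109] 218 [99, 103, 110] 219 [99, 103, 110]
```

The gap to the marker is about 5 mm: the guide sprang back slightly, leaving the marker face at y≈0.090. The marker spans x -0.070 to -0.040. I'll put the inner finger on the bar's left face, inboard of the marker, and push back about 15 mm.

step_arm --rows '[{"delta_pos":[20,0,0],"roll":0},{"delta_pos":[50,0,0],"roll":0},{"delta_pos":[82,0,0],"roll":0},{"delta_pos":[82,10,0],"roll":0},{"delta_pos":[82,19,0],"roll":0},{"delta_pos":[82,19,0],"roll":0},{"delta_pos":[82,19,20],"roll":0},{"delta_pos":[82,19,40],"roll":0},{"delta_pos":[82,19,60],"roll":0},{"delta_pos":[82,19,75],"roll":0},{"delta_pos":[82,19,75],"roll":0},{"delta_pos":[82,19,75],"roll":0}]'

```text
clock: 21.35
ee_pos: [0.5193, 0.1215, 0.0246]
ee_rot: [-1.969, -2.448, 0.001]
force: [-0.1, 0.0, 0.4]
opening: 0.0853
grip_force: 0.0
```

```bash
python3 -c "
from h import *
here()"
```

```text
t 21.35 case tcp [-0.072   0.109   0.0246] F case [-0.05  0.03  0.41] open 85.3 tool z [-0.001 -0.001 -1.   ] q [-0.43  0.8   0.22  1.99 -0.43  0.39  0.34]
```

step_arm --rows '[{"delta_pos":[-4,0,0],"roll":0},{"delta_pos":[-8,0,0],"roll":0},{"delta_pos":[-12,0,0],"roll":0},{"delta_pos":[-16,0,0],"roll":0},{"delta_pos":[-20,0,0],"roll":0},{"delta_pos":[-24,0,0],"roll":0},{"delta_pos":[-27,0,0],"roll":0},{"delta_pos":[-27,0,0],"roll":0}]'

```text
clock: 22.15
ee_pos: [0.5255, 0.0958, 0.0247]
ee_rot: [1.967, 2.449, 0.0]
force: [0.1, 0.9, -0.2]
opening: 0.0848
grip_force: 0.2
```

```bash
python3 -c "
from h import *
here()"
```

```text
t 22.15 case tcp [-0.0716  0.0826  0.0247] F case [ 0.31  0.88 -0.19] open 84.8 tool z [ 0.001 -0.    -1.   ] q [-0.37  0.8   0.21  1.99 -0.41  0.39  0.38]
```

step_arm --rows '[{"delta_pos":[8,0,0],"roll":0},{"delta_pos":[20,0,0],"roll":0},{"delta_pos":[20,0,-20],"roll":0},{"delta_pos":[20,0,-50],"roll":0},{"delta_pos":[20,0,-75],"roll":0},{"delta_pos":[20,-15,-75],"roll":0},{"delta_pos":[10,-28,-75],"roll":0},{"delta_pos":[-20,-28,-75],"roll":0},{"delta_pos":[-50,-28,-75],"roll":0},{"delta_pos":[-75,-28,-75],"roll":0},{"delta_pos":[-80,-28,-75],"roll":0},{"delta_pos":[-80,-28,-75],"roll":0}]'

```text
clock: 23.35
ee_pos: [0.5148, 0.0125, 0.0994]
ee_rot: [-1.967, -2.448, 0.0]
force: [-0.0, 0.2, 0.5]
opening: 0.0855
grip_force: 0.0
```

```bash
python3 - <<'E'
from h import *
here();w=camera('wrist')
C=-w['R'].T@w['t'];c,n=np.cos(CASE[2]),np.sin(CASE[2])
tc=lambda P:np.array([c*(P[0]-CASE[0])+n*(P[1]-CASE[1]),-n*(P[0]-CASE[0])+c*(P[1]-CASE[1]),P[2]])
print('cam',tc(C).round(3))
# rows profile in the case frame: sample along y at x=-0.063 for planes z=.045 and .05
for z in(.045,.05):
    ys=np.arange(.03,.12,.001);uv=proj(w,world(CASE,[(-.062,y,z) for y in ys]))
    g=w['img'].astype(float).mean(2);v=[g[int(round(b)),int(round(a))] if 0<=b<479 and 0<=a<639 else -1 for a,b in uv]
    print(z,[(int(round(y*1000)),int(k)) for y,k in zip(ys,v)])
cv2.imwrite('pics/m3.png',cv2.resize(w['img'][:420,260:580],(640,840))[:600,:,::-1])
E
```

```text
t 23.35 case tcp [-0.1001  0.0036  0.0994] F case [0.01 0.24 0.52] open 85.5 tool z [-0.001  0.    -1.   ] q [-0.26  0.66  0.28  2.01 -0.34  0.52  0.48]
cam [-0.098  0.086  0.242]
0.045 [(30, 87), (31, 87), (32, 88), (33, 84), (34, 86), (35, 87), (36, 88), (37, 89), (38, 90), (39, 89), (40, 90), (41, 89), (42, 90), (43, 90), (44, 86), (45, 88), (46, 89), (47, 91), (48, 126), (49, 190), (50, 215), (51, 214), (52, 214), (53, 215), (54, 218), (55, 218), (56, 219), (57, 217), (58, 216), (59, 214), (60, 214), (61, 214), (62, 214), (63, 216), (64, 217), (65, 217), (66, 219), (67, 218), (68, 215), (69, 213), (70, 210), (71, 180), (72, 133), (73, 111), (74, 99), (75, 91), (76, 88), (77, 88), (78, 88), (79, 88), (80, 89), (81, 89), (82, 89), (83, 88), (84, 90), (85, 91), (86, 86), (87, 87), (88, 86), (89, 97), (90, 120), (91, 125), (92, 142), (93, 150), (94, 151), (95, 151), (96, 153), (97, 153), (98, 153), (99, 153), (100, 155), (101, 154), (102, 156), (103, 149), (104, 125), (105, 86), (106, 81), (107, 81), (108, 83), (109, 84), (110, 85), (111, 85), (112, 84), (113, 84), (114, 85), (115, 8
[... 312 characters left out ...]
5, 217), (56, 219), (57, 219), (58, 217), (59, 216), (60, 214), (61, 213), (62, 214), (63, 215), (64, 215), (65, 218), (66, 219), (67, 218), (68, 216), (69, 213), (70, 214), (71, 200), (72, 157), (73, 112), (74, 83), (75, 81), (76, 79), (77, 81), (78, 81), (79, 79), (80, 79), (81, 80), (82, 80), (83, 79), (84, 80), (85, 81), (86, 81), (87, 80), (88, 82), (89, 91), (90, 120), (91, 133), (92, 148), (93, 151), (94, 151), (95, 152), (96, 152), (97, 153), (98, 153), (99, 155), (100, 154), (101, 155), (102, 155), (103, 142), (104, 91), (105, 76), (106, 76), (107, 76), (108, 73), (109, 72), (110, 72), (111, 73), (112, 74), (113, 72), (114, 75), (115, 75), (116, 77), (117, 75), (118, 73), (119, 72)]
```

View pics/m3.png

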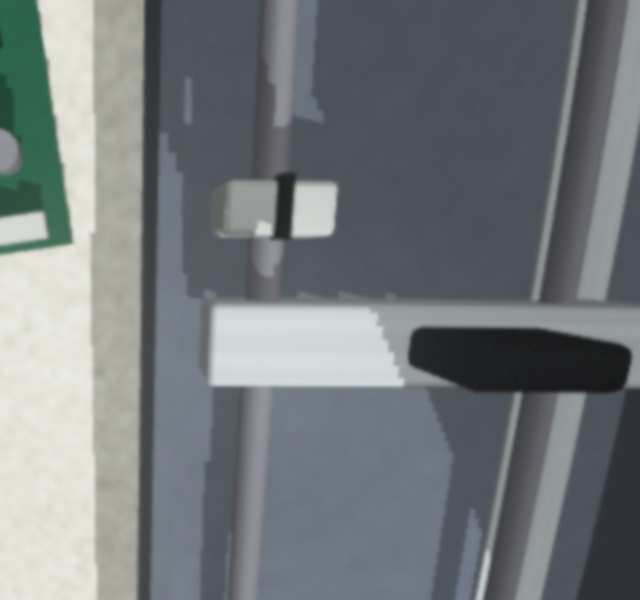

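The marker spans y≈89.7-103.6 mm and the guide bar 48.4-72.3 mm, so the gap is about 17.5 mm. I'll nudge the guide back another 2.5 mm.

step_arm --rows '[{"delta_pos":[30,0,0],"roll":0},{"delta_pos":[65,0,0],"roll":0},{"delta_pos":[100,0,0],"roll":0},{"delta_pos":[105,14,0],"roll":0},{"delta_pos":[105,28,0],"roll":0},{"delta_pos":[105,28,0],"roll":0},{"delta_pos":[105,28,20],"roll":0},{"delta_pos":[105,28,40],"roll":0},{"delta_pos":[105,28,60],"roll":0},{"delta_pos":[105,28,75],"roll":0},{"delta_pos":[105,28,75],"roll":0},{"delta_pos":[105,28,75],"roll":0}]'

```text
clock: 24.6
ee_pos: [0.5188, 0.1212, 0.0246]
ee_rot: [-1.965, -2.45, 0.001]
force: [-0.3, -0.5, 0.4]
opening: 0.085
grip_force: 0.0
```

step_arm --rows '[{"delta_pos":[-5,0,0],"roll":0},{"delta_pos":[-10,0,0],"roll":0},{"delta_pos":[-15,0,0],"roll":0},{"delta_pos":[-20,0,0],"roll":0},{"delta_pos":[-23,0,0],"roll":0},{"delta_pos":[-23,0,0],"roll":0}]'

```text
clock: 25.2
ee_pos: [0.5249, 0.0976, 0.0247]
ee_rot: [1.968, 2.448, -0.0]
force: [-0.3, -0.2, -0.3]
opening: 0.0852
grip_force: 0.0
```

```bash
python3 -c "
from h import *
here()"
```

```text
t 25.2 case tcp [-0.0718  0.0844  0.0247] F case [-0.31 -0.1  -0.32] open 85.2 tool z [ 0. -0. -1.] q [-0.38  0.8   0.22  1.99 -0.42  0.39  0.38]
```

Target tool y≈0.0802.

step_arm --rows '[{"delta_pos":[-2,0,0],"roll":0},{"delta_pos":[-4,0,0],"roll":0},{"delta_pos":[-4.5,0,0],"roll":0},{"delta_pos":[-4.5,0,0],"roll":0},{"delta_pos":[-4.5,0,0],"roll":0}]'

```text
clock: 25.7
ee_pos: [0.5254, 0.0947, 0.0245]
ee_rot: [-1.965, -2.45, -0.0]
force: [-0.6, 2.3, 0.4]
opening: 0.085
grip_force: 1.3
```

```bash
python3 -c "
from h import *
here()"
```

```text
t 25.7 case tcp [-0.0719  0.0815  0.0245] F case [-0.05  2.32  0.42] open 85.0 tool z [-0.     0.001 -1.   ] q [-0.37  0.8   0.21  1.99 -0.41  0.39  0.39]
```

step_arm --rows '[{"delta_pos":[-1,0,0],"roll":0},{"delta_pos":[-1.5,0,0],"roll":0},{"delta_pos":[-1.5,0,0],"roll":0}]'

```text
clock: 26.0
ee_pos: [0.5259, 0.0925, 0.0245]
ee_rot: [-1.967, -2.45, 0.0]
force: [0.1, 2.3, -0.2]
opening: 0.0854
grip_force: 1.2
```

step_arm --rows '[{"delta_pos":[8,0,0],"roll":0},{"delta_pos":[22,0,0],"roll":0},{"delta_pos":[22,0,-20],"roll":0},{"delta_pos":[22,0,-50],"roll":0},{"delta_pos":[22,0,-75],"roll":0},{"delta_pos":[22,-15,-75],"roll":0},{"delta_pos":[12,-28,-75],"roll":0},{"delta_pos":[-18,-28,-75],"roll":0},{"delta_pos":[-48,-28,-75],"roll":0},{"delta_pos":[-73,-28,-75],"roll":0},{"delta_pos":[-78,-28,-75],"roll":0},{"delta_pos":[-78,-28,-75],"roll":0}]'

```text
clock: 27.2
ee_pos: [0.5155, 0.0104, 0.0996]
ee_rot: [-1.968, -2.448, -0.0]
force: [-0.3, 0.2, 0.0]
opening: 0.0849
grip_force: 0.0
```

```bash
python3 - <<'E'
from h import *
here();w=camera('wrist')
for z in(.045,.05):
    ys=np.arange(.043,.108,.0005);uv=proj(w,world(CASE,[(-.062,y,z) for y in ys])).astype(np.float32)
    g=w['img'].astype(np.float32).mean(2);v=cv2.remap(g,uv[None,:,0],uv[None,:,1],cv2.INTER_LINEAR)[0]
    t=(v>(150 if z<.047 else 115)).astype(int);i=np.flatnonzero(np.diff(t));print(z,(ys[i]*1000).round(1))
s=camera('side');sc=camera('scene')
o=np.zeros((600,800,3),np.uint8);o[:300,:400]=cv2.resize(s['img'],(400,300));o[300:,:400]=cv2.resize(sc['img'],(400,300));o[:450,400:]=cv2.resize(s['img'][80:305,240:440],(400,450))
cv2.imwrite('pics/end.png',o[:,:,::-1])
q=lambda a:(proj(s,world(CASE,lidpts(np.radians(a),[(.18,.2,.0045),(.18,-.2,.0045),(.24,0,.005)])))-[240,80])*2
for a in(56,60,64):print(a,(q(a)+[400,0]).round().tolist())
E
```

```text
t 27.2 case tcp [-0.0999  0.0013  0.0996] F case [-0.24  0.29  0.04] open 84.9 tool z [-0.  0. -1.] q [-0.26  0.66  0.28  2.01 -0.35  0.52  0.48]
0.045 [ 45.   68.   92.5 103. ]
0.05 [ 45.5  69.5  89.5 103.5]
56 [[465.0, 120.0], [761.0, 206.0], [587.0, 132.0]]
60 [[470.0, 112.0], [766.0, 197.0], [594.0, 120.0]]
64 [[475.0, 104.0], [770.0, 188.0], [601.0, 109.0]]
```

View pics/end.png

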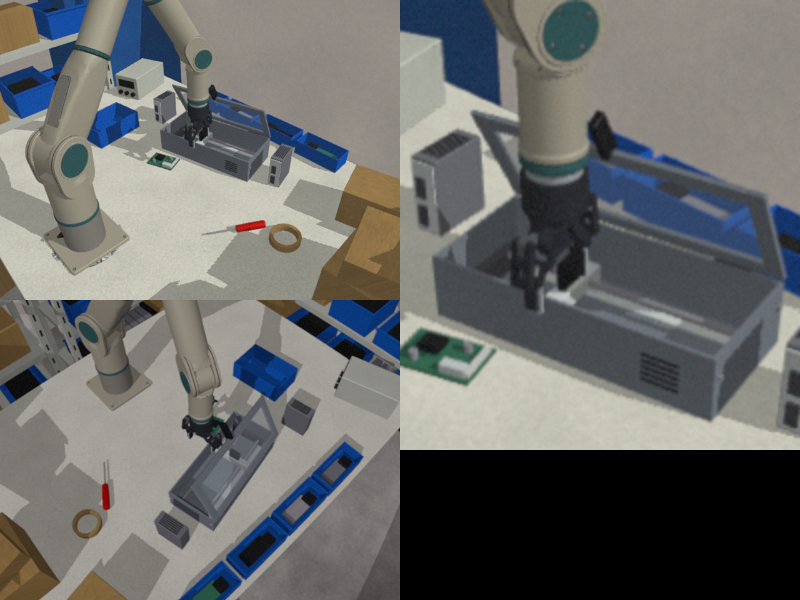

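The gap is now about 20 mm, the lid stands at about 61°, and everything else looks undisturbed. I'll retract clear of the case and hand in.

step_arm --rows '[{"delta_pos":[0,0,-25],"roll":0},{"delta_pos":[0,-10,-55],"roll":0},{"delta_pos":[0,-30,-90],"roll":0},{"delta_pos":[0,-50,-125],"roll":0},{"delta_pos":[0,-60,-150],"roll":0},{"delta_pos":[0,-60,-150],"roll":0},{"delta_pos":[0,-60,-150],"roll":0}]'

```text
clock: 28.05
ee_pos: [0.4571, -0.0011, 0.2498]
ee_rot: [1.964, 2.452, 0.002]
force: [1.3, 0.1, -0.7]
opening: 0.0854
grip_force: 0.0
```

```bash
python3 -c "
from h import *
here();print(job_done())"
```

```text
t 28.05 case tcp [-0.1594  0.0028  0.2498] F case [ 1.33 -0.24 -0.71] open 85.4 tool z [ 0.001  0.001 -1.   ] q [-0.37  0.35  0.42  2.02 -0.2   0.81  0.38]
the job is handed in; nothing more can be done
None
```

The job is handed in at 28 s with the arm clear: the lid stands at about 61°, the tight spot was found at about 7 N extra, the marker stays showing it, and the guide sits about 20 mm back. I pushed the guide by its bar with one finger, because the tool could not tilt to pinch its tab.

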